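# Rack the gel-staining bottles in order of size

### The job

Clear the gel-staining bottles off the bench into their bottle rack: the four white and violet screw-cap bottles go in a row in order of size, each standing upright in the bore made for it, right down on the pad, the largest in the widest bore through to the smallest in the narrowest. They are full, so keep them upright and set them down gently, without dropping them; leave the brown bottle where it stands.

Things in the scene. Friction and masses are not known exactly. Their poses are not given: they have to be found in the camera images.
- bottle_buffer: Round screw-cap lab bottle, largest of the set: white body, blue cap, body diameter 66, height 135 (straight sides up to 82) mm, about 0.28 kg, standing upright. Origin: centre of its underside, z up along the bottle.
- bottle_stain: Round screw-cap lab bottle, second of the set: violet contents, orange cap, body diameter 56, height 115 (straight sides up to 70) mm, about 0.22 kg, standing upright. Origin: centre of its underside, z up along the bottle.
- bottle_wash: Round screw-cap lab bottle, third of the set: white body, red cap, body diameter 50, height 105 (straight sides up to 64) mm, about 0.16 kg, standing upright. Origin: centre of its underside, z up along the bottle.
- bottle_small: Round screw-cap lab bottle, smallest of the set: whitish body, blue cap, body diameter 36, height 75 (straight sides up to 45) mm, about 0.07 kg, standing upright. Origin: centre of its underside, z up along the bottle.
- seat_1: Dark rubber pad (diameter 72 mm, 2 mm thick) at the bottom of the largest bore of the rack; the bore above it is 74 mm wide (for the 66 mm bottle), with a 3 mm chamfer at its mouth. Origin: centre of the pad's underside; the bottle stands on the pad, 2 mm above this origin.
- seat_2: Dark rubber pad (diameter 62 mm, 2 mm thick) at the bottom of the second largest bore of the rack; the bore above it is 64 mm wide (for the 56 mm bottle), with a 3 mm chamfer at its mouth. Origin: centre of the pad's underside; the bottle stands on the pad, 2 mm above this origin.
- seat_3: Dark rubber pad (diameter 56 mm, 2 mm thick) at the bottom of the third largest bore of the rack; the bore above it is 58 mm wide (for the 50 mm bottle), with a 3 mm chamfer at its mouth. Origin: centre of the pad's underside; the bottle stands on the pad, 2 mm above this origin.
- seat_4: Dark rubber pad (diameter 42 mm, 2 mm thick) at the bottom of the smallest bore of the rack; the bore above it is 44 mm wide (for the 36 mm bottle), with a 3 mm chamfer at its mouth. Origin: centre of the pad's underside; the bottle stands on the pad, 2 mm above this origin.
- bottle_rack: Fixed bottle rack, 100 x 304 mm, 26 mm high: grey base plate 6 mm thick (the pads lie on it), white top plate from 18 to 26 mm above the worktop with four round bores in a row, graded large to small. Origin: centre of its underside; the row runs along its y, bores at y = -101 (largest), -20, +53 and +116 mm (smallest). It may stand turned any way round.
- bottle_amber_1: Brown reagent bottle with a black dropper cap, diameter 42, height 89 mm; it is not one of the set and stays where it is. Origin: centre of its underside.

How it is judged (in metres and radians):
At the end, for the whole second after the job is handed in: Each of the four bottles stands in its own bore of the rack: within 8 mm of its pad's centre seen from above, its underside less than 6 mm above the pad's underside (it rests at 2 mm), tilted less than 0.1 rad, at rest; the brown bottle is within 30 mm of where it stood (horizontal distance between bottle_buffer and seat_1 below 0.008 m and z of bottle_buffer in the frame of seat_1 below 0.006 m and angle between each of bottle_buffer, bottle_stain, bottle_wash, bottle_small's own z axis and vertical below 0.1 rad and linear speed of each of bottle_buffer, bottle_stain, bottle_wash, bottle_small below 0.03 m/s and horizontal distance between bottle_stain and seat_2 below 0.008 m and z of bottle_stain in the frame of seat_2 below 0.006 m and horizontal distance between bottle_wash and seat_3 below 0.008 m and z of bottle_wash in the frame of seat_3 below 0.006 m and horizontal distance between bottle_small and seat_4 below 0.008 m and z of bottle_small in the frame of seat_4 below 0.006 m and distance of bottle_amber_1 from where it was at the start of the episode below 0.03 m); the robot touches nothing.
It fails at once if a bottle of the set, or the brown one, is tipped by more than 35 degrees (angle between any of bottle_buffer, bottle_stain, bottle_wash, bottle_small, bottle_amber_1's own z axis and vertical above 0.6 rad).
It fails at once if a bottle is dropped (moves faster than 0.7 m/s with no finger on it: a fall of about 25 mm or more) ((linear speed of bottle_buffer above 0.7 m/s and contact force between the fingers and bottle_buffer below 0.05 N) or (linear speed of bottle_stain above 0.7 m/s and contact force between the fingers and bottle_stain below 0.05 N) or (linear speed of bottle_wash above 0.7 m/s and contact force between the fingers and bottle_wash below 0.05 N) or (linear speed of bottle_small above 0.7 m/s and contact force between the fingers and bottle_small below 0.05 N)).
It fails at once if the brown bottle is shifted by more than 30 mm (distance of bottle_amber_1 from where it was at the start of the episode above 0.03 m).
It also fails if it takes over 112 s, if anything falls off the work surface, if the arm or the gripper's body presses on something with over 40 N, if the wrist force passes 120 N, or if a joint passes its speed limit or range.

### The arm

A 7-joint arm with a two-finger parallel gripper is mounted at the origin on a cart in front of the work surface, level with it; the furniture and walls round the work are solid. World frame = base frame: x ahead of the robot, y to its left, z up, the work surface at z = 0. Lengths are in mm, angles in rad, forces in N, time in s.
With the tool pointing down it reaches from about 425 to 875 mm from the base axis. Payload 4.7 kg.
Tool frame: the origin (TCP) lies at the very end of the fingers, on their centre line; the grasp point (between the pads) lies 19 mm behind it; z points along the fingers, y is the line along which they close (so a half turn about z gives the same grasp; the last joint's range is limited). The gripper opens to 87 mm and grips with 3 to 60 N. Pads are 19 mm wide; open, the fingers measure 117 mm over their backs; the gripper's body (75 mm by 190 mm) begins 51 mm behind the grasp point.
Start: joints at [1.194, 0.321, -0.07, 1.45, 0.023, 1.371, -0.057], TCP at [247.586, -601.022, 222.587] pointing down, gripper open.
Joint ranges: [-2.86, 2.86], [-0.3, 2.09], [-1.38, 1.24], [0.06, 2.45], [-1.56, 4.7], [0.09, 2.05], [-2.69, 2.69]. Speed limits (rad/s): [2.57, 2.57, 3.14, 3.14, 3.14, 3.14, 3.14].

### API

Orientations are given as a rotation vector (axis times angle).
In Python, from rig import read_state, camera, finish_job gives the robot as it stands. The module is installed in compiled form; this text tells all that it offers.
- The arm moves only by the tool drive_tool, never from a script. Its argument "moves" is a list of rows, each an object of numbers: "x", "y", "z": the shift along the world's x, y, z in mm; "turn": the turn about the world's z in rad; "grip": the opening, from -1 (shut) to 1 (fully open). A call has exactly 10 rows; each row is the pose to reach, as a shift and turn from the pose commanded when the call began; what a row does not reach only later rows make up. A row lasts 1/12 s, in which the tool goes at most 41.7 mm and 7.16 degrees, less where a joint would pass 70% of its speed; a pose out of reach is approached as far as the arm can. A call with a gripper value outside its range is refused whole. The fingers move at their own pace and stop on an object; the grip force is fixed at half the most. Time passes only in rows, so rows that repeat a pose let the fingers close, or fill a call up. It gives the time, the measured TCP pose, the force, the opening and the grip force at its end, in the units of the state.
- read_state(): the state, without advancing time (a new reading comes with each control period).
- camera(name): name is "scene" or "top" or "wrist"; returns a dict with "frame" (400x640x3 uint8, blue, green, red), "depth" (400x640 float32, mm along the optical axis (not along the pixel's ray), 0 where there is no reading), "camera_matrix" (3x3 intrinsics, pixels), "R" (3x3) and "t" (3): a world point X has camera coordinates R X + t; the wrist camera has in their place "mount" (4x4, takes a point from camera to tool coordinates, whose origin is the TCP and whose axes are the flange's). Camera axes: x right, y down, z forward; pixel columns grow to the right and rows downward; lengths in mm; the calibration is good to about 2 mm. The wrist camera is an equidistant fisheye: a pixel r from the principal point sees the ray r / f radians off the axis. A picture is of the moment at which its call begins: read the wrist's pose just before it.
- finish_job(): hands the job in; it is judged then, once.
The state is a dict: "time_s": time; "joints": joint angles; "joint_vel": joint speeds; "joint_efforts": joint torques, N m; "ee_pos": TCP position; "orientation": TCP orientation; "contact_force": force on the tool from outside, world axes, zero at the start; "ft_torque": the same for the moment, N m; "width": finger opening in mm; "gripper_force": force on a finger pad.
Only numpy, scipy, OpenCV 4.12 (cv2) and the standard library are available. Lean on these libraries where they do the work, as an engineer would, in place of code of your own. Each camera call takes 0.05 s, during which the arm holds its last target. There are 200 camera calls.

## Working session

There is one attempt and no reset: what is moved stays moved. The work goes in short steps, Python scripts to look and compute and a tool call to move; the robot and the scene stay as the last step left them, time stands still between calls to the robot, and variables do not carry over. Pictures are saved under pics/ and viewed, at most 14 in all, crops included, and the job is handed in when it is done.

Besides the shell and the picture viewer there is one more tool, called as name(argument=value, ...), one argument or row to a line, values as JSON. drive_tool: Moves the arm, as the interface text tells. Its arguments: {"type":"object","properties":{"moves":{"type":"array"}},"required":["moves"]}

```bash
mkdir -p pics; python3 - <<'E'
from rig import read_state, camera
import cv2,numpy as np
s=read_state(); print(s)
for n in("scene","top"):
    c=camera(n); cv2.imwrite(f"pics/{n}0.png",c["frame"]); np.savez(f"{n}0.npz",**c)
    print(n,c["camera_matrix"],c["R"],c["t"])
E
```

```text
{'time_s': 0.0, 'joints': array([ 1.19411127,  0.32181491, -0.07005802,  1.45173948,  0.02263398,
        1.37077747, -0.05689926]), 'joint_vel': array([ 0.00154605, -0.0006663 , -0.00057934, -0.00060549, -0.00126458,
       -0.0005998 , -0.00092626]), 'joint_efforts': array([ 3.74180272e-04, -4.91288638e+01, -4.03594449e-01, -3.12524521e+01,
       -6.39846898e-02,  4.37054154e-02,  1.48402469e-04]), 'ee_pos': array([ 247.30109377, -600.49374307,  221.43420097]), 'orientation': array([-3.07996131e+00, -6.09601475e-01,  8.13243011e-04]), 'contact_force': array([0.40049167, 0.10673585, 0.06828351]), 'ft_torque': array([ 0.03038321, -0.03825758,  0.04910328]), 'gripper_force': 0.0, 'width': 87.33715967015692}
scene [[439.10354151   0.         319.67151259]
 [  0.         439.10354151 207.23268681]
 [  0.           0.           1.        ]] [[-0.78027619 -0.62539424 -0.00714878]
 [-0.47248158  0.59690609 -0.64843216]
 [ 0.40979289 -0.50257851 -0.76123888]] [ 462.41357418  261.54425425 1086.01560045]
top [[454.6447612    0.         309.37952791]
 [  0.         454.6447612  201.5656475 ]
 [  0.           0.           1.        ]] [[-0.02174287 -0.99967231  0.01351001]
 [-0.99404582  0.02017338 -0.10707914]
 [ 0.1067715  -0.01575777 -0.99415871]] [ 36.85388751 563.22534216 988.33312877]
```

View pics/scene0.png

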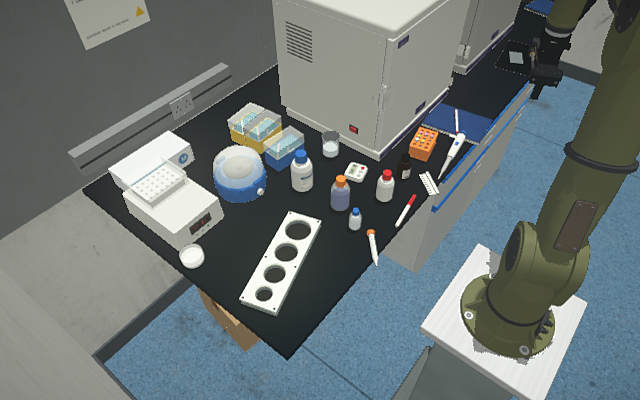

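View pics/top0.png

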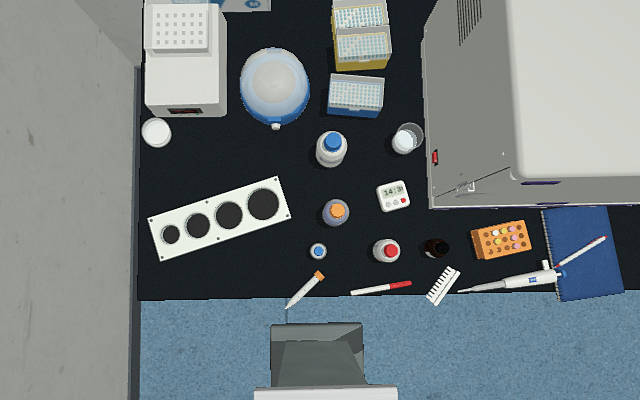

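The scene view shows the buffer bottle at (302,170), stain at (340,193), wash at (385,185), small at (354,219), amber at (405,167) and the rack around (282,262). In the top view the caps are at (333,142), (337,211), (391,251) and (319,251), amber is at (437,247), and the bores run from (263,205), the largest, to (171,235), the smallest.

```bash
cat > h.py <<'E'
import cv2,numpy as np
def ray(c,uv):
    d=np.linalg.inv(c["camera_matrix"])@np.array([uv[0],uv[1],1.]); R=c["R"]
    return -R.T@c["t"], R.T@d
def plane(c,uv,z):
    o,d=ray(c,uv); return o+d*(z-o[2])/d[2]
def tri(c1,u1,c2,u2):
    (o1,d1),(o2,d2)=ray(c1,u1),ray(c2,u2)
    s=np.linalg.lstsq(np.c_[d1,-d2],o2-o1,rcond=None)[0]
    p,q=o1+s[0]*d1,o2+s[1]*d2; return (p+q)/2,np.linalg.norm(p-q)
def cloud(c):
    v,u=np.mgrid[:400,:640]; K=c["camera_matrix"]; z=c["depth"]
    P=np.stack([(u-K[0,2])/K[0,0]*z,(v-K[1,2])/K[1,1]*z,z],-1)
    return (P-c["t"])@c["R"]
def blob(m,near,rad):
    n,l,st,ce=cv2.connectedComponentsWithStats(m.astype(np.uint8))
    k=[i for i in range(1,n) if st[i,4]>12 and np.hypot(*(ce[i]-near))<rad]
    i=max(k,key=lambda i:st[i,4]); return l==i
E
python3 - <<'E'
from h import *
T=dict(np.load("top0.npz"));S=dict(np.load("scene0.npz"))
def capm(c,col):
    h,s,v=cv2.split(cv2.cvtColor(c["frame"],cv2.COLOR_BGR2HSV)); h=h.astype(int)
    return {"b":(abs(h-107)<12)&(s>130),"o":(abs(h-13)<8)&(s>130),"r":((h<6)|(h>172))&(s>130)}[col]
B={"buffer":("b",(333,142),(301,157),135),"stain":("o",(337,211),(341,180),115),"wash":("r",(391,251),(386,174),105),"small":("b",(319,251),(355,212),75)}
for n,(col,a,b,H) in B.items():
    out=[]
    for c,p in((T,a),(S,b)):
        m=blob(capm(c,col),p,8); P=cloud(c)[m]; zt=np.percentile(P[:,2],95)
        u=np.argwhere(m)[:,::-1]
        top=P[:,2]>zt-5
        out.append((u.mean(0),u[top].mean(0),top.sum(),m.sum(),P[top].mean(0)))
    print(n,"tri top",*tri(T,out[0][1],S,out[1][1]))
    for c,o in((T,out[0]),(S,out[1])): print("   ",o[1].round(1),o[2:4],o[4].round(1),"planeH",plane(c,o[1],H).round(1))
G={}
for c,nm,ps in((T,"T",[(263,205),(229,216),(198,226),(171,235)]),(S,"S",[(298,230),(286,252),(274,273),(264,293)])):
    g=cv2.cvtColor(c["frame"],cv2.COLOR_BGR2GRAY)
    for i,p in enumerate(ps):
        m=blob(g<130,p,10); cs,_=cv2.findContours(m.astype(np.uint8),cv2.RETR_EXTERNAL,cv2.CHAIN_APPROX_NONE)
        e=cv2.fitEllipse(cv2.convexHull(cs[0])); G[nm,i]=e; print(nm,i,np.round(e[0],1),np.round(e[1],1),m.sum())
for i in range(4):
    print("bore",i,*tri(T,G["T",i][0],S,G["S",i][0]),plane(T,G["T",i][0],26).round(1),plane(S,G["S",i][0],26).round(1))
P=cloud(T)
for p in((283,205),(246,213),(214,222),(185,231),(263,205),(171,235)): print("rack depth",P[p[1],p[0]].round(1))
print("amber",P[247,437],"tube",P[280,318],P[297,293],"timer",P[195,392])
E
```

```text
Traceback (most recent call last):
  File "h.py", line 18, in blob
    i=max(k,key=lambda i:st[i,4]); return l==i
ValueError: max() iterable argument is empty
```

```bash
sed -i 's/st\[i,4\]>12/st[i,4]>5/' h.py; cat > m.py <<'E'
from h import *
T=dict(np.load("top0.npz"));S=dict(np.load("scene0.npz"))
def capm(c,col):
    h,s,v=cv2.split(cv2.cvtColor(c["frame"],cv2.COLOR_BGR2HSV)); h=h.astype(int)
    return {"b":(abs(h-107)<14)&(s>120)&(v>60),"o":(abs(h-12)<10)&(s>100),"r":((h<8)|(h>170))&(s>110)}[col]
B={"buffer":("b",(333,142),(301,157),135),"stain":("o",(337,211),(341,180),115),"wash":("r",(391,251),(386,174),105),"small":("b",(319,251),(355,212),75)}
for n,(col,a,b,H) in B.items():
    out=[]
    for c,p in((T,a),(S,b)):
        try: m=blob(capm(c,col),p,12)
        except ValueError:
            print("miss",n,p,cv2.cvtColor(c["frame"],cv2.COLOR_BGR2HSV)[p[1]-2:p[1]+3,p[0]].tolist()); break
        P=cloud(c)[m]; zt=np.percentile(P[:,2],90)
        u=np.argwhere(m)[:,::-1]
        top=P[:,2]>zt-5
        out.append((u.mean(0),u[top].mean(0),top.sum(),m.sum(),P[top].mean(0)))
    if len(out)<2: continue
    print(n,"tri top",*tri(T,out[0][1],S,out[1][1]))
    for c,o in((T,out[0]),(S,out[1])): print("   ",o[1].round(1),o[2:4],o[4].round(1),"planeH",plane(c,o[1],H).round(1))
G={}
for c,nm,ps in((T,"T",[(263,205),(229,216),(198,226),(171,235)]),(S,"S",[(298,230),(286,252),(274,273),(264,293)])):
    g=cv2.cvtColor(c["frame"],cv2.COLOR_BGR2GRAY)
    for i,p in enumerate(ps):
        m=blob(g<130,p,10); cs,_=cv2.findContours(m.astype(np.uint8),cv2.RETR_EXTERNAL,cv2.CHAIN_APPROX_NONE)
        e=cv2.fitEllipse(cv2.convexHull(cs[0])); G[nm,i]=e; print(nm,i,np.round(e[0],1),np.round(e[1],1),m.sum())
for i in range(4):
    print("bore",i,*tri(T,G["T",i][0],S,G["S",i][0]),plane(T,G["T",i][0],26).round(1),plane(S,G["S",i][0],26).round(1))
P=cloud(T)
for p in((283,205),(246,213),(214,222),(185,231),(263,205),(171,235)): print("rack depth",P[p[1],p[0]].round(1))
print("amber",P[247,437],"tube",P[280,318],P[297,293],"timer",P[195,392])
E
python3 m.py
```

```text
miss buffer (301, 157) [[107, 172, 212], [107, 170, 195], [107, 149, 120], [107, 149, 125], [107, 149, 130]]
stain tri top [539.27516013 -30.51889907 106.03599722] 3.047204115348724
    [337.4 209.5] (np.int64(139), np.int64(184)) [537.2 -30.6 115.3] planeH [537.2 -30.7 115. ]
    [340.3 178.8] (np.int64(65), np.int64(124)) [536.5 -23.9 113.4] planeH [535.5 -22.6 115. ]
wash tri top [ 453.60281017 -140.85274582   97.4278639 ] 4.157771648999473
    [391.6 250.2] (np.int64(109), np.int64(150)) [ 451.9 -138.9  114. ] planeH [ 451.9 -140.6  105. ]
    [386.7 172.6] (np.int64(47), np.int64(96)) [ 452.5 -134.2  103.3] planeH [ 451.7 -132.7  105. ]
small tri top [455.43976376   9.20617099  66.20906342] 3.0088856535588873
    [318.5 250.7] (np.int64(55), np.int64(64)) [454.1   9.3  92.7] planeH [454.2   8.7  75. ]
    [355.5 210.4] (np.int64(31), np.int64(50)) [453.5  15.1  73.3] planeH [452.8  16.4  75. ]
T 0 [262.5 203.5] [31.5 31.7] 784
T 1 [228.5 214.7] [26.6 27.4] 575
T 2 [197.4 224.9] [23.5 24.7] 461
T 3 [169.9 234. ] [18.4 19. ] 256
S 0 [297.6 229.8] [18.7 25.4] 380
S 1 [285.8 252. ] 
[... 181 characters left out ...]
8  26. ]
bore 1 [540.67915692 209.16336607  14.25421227] 3.2079699335174188 [538.4 206.3  26. ] [536.1 215.5  26. ]
bore 2 [518.98951042 279.09903083  14.16114197] 2.776565035591545 [517.1 275.5  26. ] [514.5 284.6  26. ]
bore 3 [499.49912561 340.31935712  15.69821336] 2.564147466216696 [498.  336.5  26. ] [495.8 344.5  26. ]
rack depth [557.8  84.4  25.5]
rack depth [541.1 166.9  29.5]
rack depth [523.  239.3  23.1]
rack depth [504.3 304.2  21.7]
rack depth [560.4 130.6   8.9]
rack depth [496.6 339.2   8. ]
amber [ 456.41640889 -239.9351492    86.75681969] tube [389.26283084   9.46030206  18.29155663] [353.17767664  65.75511942  16.55170036] timer [ 576.36778024 -163.48647844   18.03404533]
```

Each view is consistent within itself, but the two differ by about 8 mm in y, so I'll settle that with the wrist camera. First I move clear of the cabinet.

drive_tool(
  moves=[
    {"x": 20, "y": 35, "z": 4, "turn": 0.06},
    {"x": 40, "y": 72, "z": 8, "turn": 0.12},
    {"x": 55, "y": 109, "z": 12, "turn": 0.18},
    {"x": 70, "y": 146, "z": 16, "turn": 0.25},
    {"x": 85, "y": 183, "z": 20, "turn": 0.32},
    {"x": 100, "y": 220, "z": 24, "turn": 0.4},
    {"x": 115, "y": 257, "z": 28, "turn": 0.48},
    {"x": 130, "y": 294, "z": 30, "turn": 0.56},
    {"x": 145, "y": 330, "z": 30, "turn": 0.64},
    {"x": 158, "y": 360, "z": 30, "turn": 0.7},
  ],
)

```text
invalid input at $.moves[0]: expected keys x, y, z, turn, grip
```

drive_tool(
  moves=[
    {"x": 12, "y": 37, "z": 4, "turn": 0.1},
    {"x": 25, "y": 75, "z": 8, "turn": 0.2},
    {"x": 40, "y": 112, "z": 12, "turn": 0.3},
    {"x": 55, "y": 148, "z": 16, "turn": 0.4},
    {"x": 70, "y": 184, "z": 20, "turn": 0.5},
    {"x": 85, "y": 215, "z": 20, "turn": 0.6},
    {"x": 95, "y": 235, "z": 20, "turn": 0.7},
    {"x": 100, "y": 240, "z": 20, "turn": 0.77},
    {"x": 100, "y": 240, "z": 20, "turn": 0.78},
    {"x": 100, "y": 240, "z": 20, "turn": 0.78},
  ],
)

```text
invalid input at $.moves[0]: expected keys x, y, z, turn, grip
```

```bash
python3 - <<'E'
from rig import read_state, camera
import cv2,numpy as np
s=read_state(); c=camera("wrist"); c.update(p=s["ee_pos"],o=s["orientation"]); np.savez("w1.npz",**c)
cv2.imwrite("pics/w1.png",c["frame"]); print(s["joints"],s["ee_pos"],s["orientation"],c["camera_matrix"],c["mount"])
E
```

```text
[ 1.19411773  0.32177207 -0.0700632   1.45155904  0.02258069  1.37079152
 -0.05689949] [ 247.35039975 -600.55985671  221.55261328] [-3.08015282e+00 -6.09613111e-01  6.55293248e-04] [[309.70691629   0.         319.5061683 ]
 [  0.         309.70691629 200.77563924]
 [  0.           0.           1.        ]] [[-3.25587875e-04 -9.60848801e-01 -2.77073051e-01  7.68572130e+01]
 [ 9.99999687e-01 -5.12651320e-04  6.02702545e-04 -8.81860668e-01]
 [-7.21147883e-04 -2.77072768e-01  9.60848667e-01 -1.62288914e+02]
 [ 0.00000000e+00  0.00000000e+00  0.00000000e+00  1.00000000e+00]]
```

View pics/w1.png

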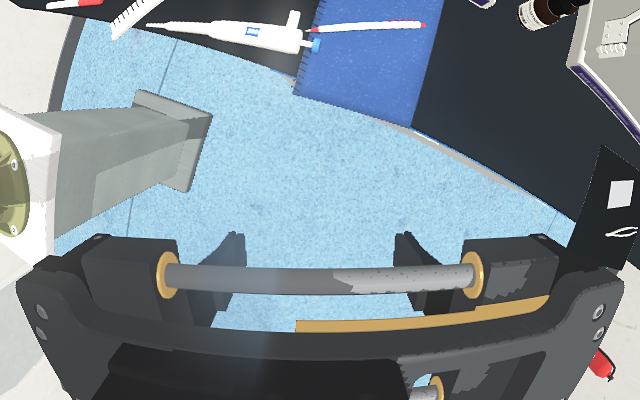

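The wrist picture from the start pose shows only floor, the notebook and the gripper. The moves were refused because every row needs all five keys.

drive_tool(
  moves=[
    {"x": 20, "y": 35, "z": 4, "turn": 0.06, "grip": 1},
    {"x": 40, "y": 72, "z": 8, "turn": 0.12, "grip": 1},
    {"x": 55, "y": 109, "z": 12, "turn": 0.18, "grip": 1},
    {"x": 70, "y": 146, "z": 16, "turn": 0.25, "grip": 1},
    {"x": 85, "y": 183, "z": 20, "turn": 0.32, "grip": 1},
    {"x": 100, "y": 220, "z": 24, "turn": 0.4, "grip": 1},
    {"x": 115, "y": 257, "z": 28, "turn": 0.48, "grip": 1},
    {"x": 130, "y": 294, "z": 30, "turn": 0.56, "grip": 1},
    {"x": 145, "y": 330, "z": 30, "turn": 0.64, "grip": 1},
    {"x": 158, "y": 360, "z": 30, "turn": 0.7, "grip": 1},
  ],
)

```text
time_s: 0.98
ee_pos: [406.3, -238.0, 252.8]
orientation: [2.681, 1.637, 0.0]
contact_force: [0.9, -0.2, -0.4]
width: 87.1
gripper_force: 0.0
```

drive_tool(
  moves=[
    {"x": 12, "y": 37, "z": 4, "turn": 0.1, "grip": 1},
    {"x": 25, "y": 75, "z": 8, "turn": 0.2, "grip": 1},
    {"x": 40, "y": 112, "z": 12, "turn": 0.3, "grip": 1},
    {"x": 55, "y": 148, "z": 16, "turn": 0.4, "grip": 1},
    {"x": 70, "y": 184, "z": 20, "turn": 0.5, "grip": 1},
    {"x": 85, "y": 215, "z": 20, "turn": 0.6, "grip": 1},
    {"x": 95, "y": 235, "z": 20, "turn": 0.7, "grip": 1},
    {"x": 100, "y": 240, "z": 20, "turn": 0.77, "grip": 1},
    {"x": 100, "y": 240, "z": 20, "turn": 0.78, "grip": 1},
    {"x": 100, "y": 240, "z": 20, "turn": 0.78, "grip": 1},
  ],
)

```text
time_s: 1.82
ee_pos: [505.3, -1.2, 272.2]
orientation: [-1.865, -2.527, 0.001]
contact_force: [0.0, -0.2, 0.0]
width: 87.3
gripper_force: 0.0
```

```bash
python3 - <<'E'
from rig import read_state, camera
import cv2,numpy as np
s=read_state(); c=camera("wrist"); c.update(p=s["ee_pos"],o=s["orientation"]); np.savez("w2.npz",**c)
cv2.imwrite("pics/w2.png",c["frame"]); print(s["joints"],s["ee_pos"],s["orientation"])
E
```

```text
[ 0.61447131  0.01936571 -0.66757909  1.70465585  0.01221078  1.42264472
  0.24444739] [505.30149583  -1.15211426 272.19678966] [-1.86506032e+00 -2.52727363e+00  1.01159138e-03]
```

View pics/w2.png

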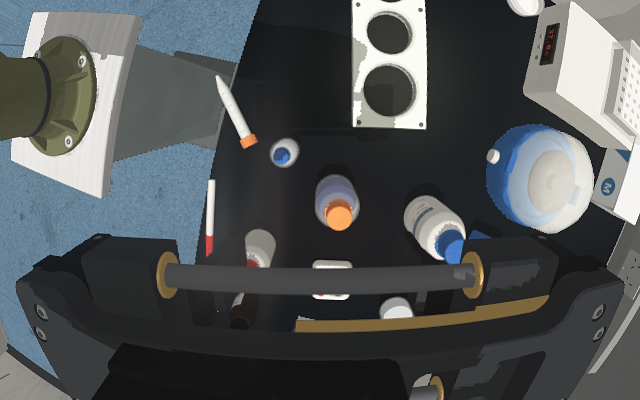

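The wrist view shows the largest bore at (388,90), the second at (389,32), the small cap at (283,156), the stain cap at (339,218) and the buffer cap at (453,245).

```bash
cat >> h.py <<'E'
from scipy.spatial.transform import Rotation as Ro
def wray(c,uv):
    K=c["camera_matrix"]; x=(uv[0]-K[0,2])/K[0,0]; y=(uv[1]-K[1,2])/K[1,1]; th=np.hypot(x,y)
    d=np.array([x*np.sin(th)/th,y*np.sin(th)/th,np.cos(th)]); M=c["mount"]; R=Ro.from_rotvec(c["o"]).as_matrix()
    return R@M[:3,3]+c["p"], R@(M[:3,:3]@d)
def wplane(c,uv,z):
    o,d=wray(c,uv); return o+d*(z-o[2])/d[2]
def rtri(r1,r2):
    (o1,d1),(o2,d2)=r1,r2; s=np.linalg.lstsq(np.c_[d1,-d2],o2-o1,rcond=None)[0]
    p,q=o1+s[0]*d1,o2+s[1]*d2; return ((p+q)/2).round(1),np.linalg.norm(p-q).round(1)
def hsvmask(f,col):
    h,s,v=cv2.split(cv2.cvtColor(f,cv2.COLOR_BGR2HSV)); h=h.astype(int)
    return {"b":(abs(h-107)<14)&(s>140)&(v>50),"o":(abs(h-12)<10)&(s>100)&(v>60),"r":((h<8)|(h>170))&(s>110)}[col]
def cen(m): return np.argwhere(m)[:,::-1].mean(0)
def hole(f,p,rad=12,th=110):
    g=cv2.cvtColor(f,cv2.COLOR_BGR2GRAY); m=blob(g<th,p,rad)
    cs,_=cv2.findContours(m.astype(np.uint8),cv2.RETR_EXTERNAL,cv2.CHAIN_APPROX_NONE)
    return cv2.convexHull(max(cs,key=cv2.contourArea))[:,0,:].astype(float)
E
python3 - <<'E'
from h import *
W=dict(np.load("w2.npz"));T=dict(np.load("top0.npz"))
P=cloud(T)
for nm,c,p,H,tp in(("small","b",(283,156),75,(318.5,250.7)),("stain","o",(339,218),115,(337.4,209.5))):
    m=blob(hsvmask(W["frame"],c),p,12); u=cen(m); print(nm,u,m.sum(),"wrist",wplane(W,u,H-3).round(1),"top/wrist tri",rtri(ray(T,tp),wray(W,u)))
S=dict(np.load("scene0.npz"))
for i,(p,tp,sp) in enumerate((((388,90),(262.5,203.5),(297.6,229.8)),((389,32),(228.5,214.7),(285.8,252)))):
    h=hole(W["frame"],p); q=np.array([wplane(W,a,26)[:2] for a in h]).astype(np.float32)
    (cx,cy),ax,_=cv2.fitEllipse(q); e=cv2.fitEllipse(h.astype(np.float32))[0]
    print("bore",i,cx,cy,ax,"tri TW",rtri(ray(T,tp),wray(W,e)),"tri SW",rtri(ray(S,sp),wray(W,e)))
    print(plane(T,tp,26).round(1),plane(S,sp,26).round(1))
m=blob(hsvmask(T["frame"],"b"),(333,142),12);Q=P[m];t=Q[:,2]>np.percentile(Q[:,2],90)-8
print("buffer top",Q[t].mean(0),plane(T,np.argwhere(m)[t][:,::-1].mean(0),135))
E
```

```text
small [282.48571429 159.08571429] 70 wrist [457.1   8.6  72. ] top/wrist tri (array([455.3,   7.7,  63.6]), np.float64(2.6))
stain [338.3470255  214.71671388] 706 wrist [535.3 -25.7 112. ] top/wrist tri (array([539.3, -32.9,  88.3]), np.float64(0.5))
bore 0 560.1552734375 130.5927734375 (66.70870971679688, 69.7584457397461) tri TW (array([563.9, 132.6,   4.9]), np.float64(1.3)) tri SW (array([563.4, 132.6,  15.8]), np.float64(4.1))
[562.1 130.2  26. ] [560.  138.9  26. ]
bore 1 537.2926025390625 205.97305297851562 (54.084129333496094, 59.786991119384766) tri TW (array([538.6, 207.9,  18. ]), np.float64(1.0)) tri SW (array([540. , 209.8,  15. ]), np.float64(3.3))
[538.4 206.4  26. ] [536.1 215.5  26. ]
buffer top [677.34791898 -23.86240144 134.96784581] [677.33444141 -23.86057862 135.        ]
```

drive_tool(
  moves=[
    {"x": 8, "y": -25, "z": -5, "turn": 0, "grip": 1},
    {"x": 16, "y": -50, "z": -10, "turn": 0, "grip": 1},
    {"x": 24, "y": -75, "z": -15, "turn": 0, "grip": 1},
    {"x": 30, "y": -95, "z": -20, "turn": 0, "grip": 1},
    {"x": 33, "y": -105, "z": -25, "turn": 0, "grip": 1},
    {"x": 33, "y": -105, "z": -25, "turn": 0, "grip": 1},
    {"x": 33, "y": -105, "z": -25, "turn": 0, "grip": 1},
    {"x": 33, "y": -105, "z": -25, "turn": 0, "grip": 1},
    {"x": 33, "y": -105, "z": -25, "turn": 0, "grip": 1},
    {"x": 33, "y": -105, "z": -25, "turn": 0, "grip": 1},
  ],
)

```text
time_s: 2.7
ee_pos: [538.7, -104.6, 248.2]
orientation: [1.861, 2.53, 0.001]
contact_force: [0.1, -0.9, 0.5]
width: 87.2
gripper_force: 0.0
```

```bash
cat > snap.py <<'E'
import sys
from rig import read_state, camera
import cv2,numpy as np
n=sys.argv[1]
s=read_state(); c=camera("wrist"); c.update(p=s["ee_pos"],o=s["orientation"]); np.savez(n+".npz",**c)
cv2.imwrite(f"pics/{n}.png",c["frame"]); print(s["time_s"],s["ee_pos"],s["orientation"],s["width"],s["gripper_force"])
E
python3 snap.py w3
```

```text
2.7 [ 538.68337631 -104.56308535  248.21832376] [1.86143057e+00 2.52955235e+00 5.00295569e-04] 87.2027129842293 0.0
```

View pics/w3.png

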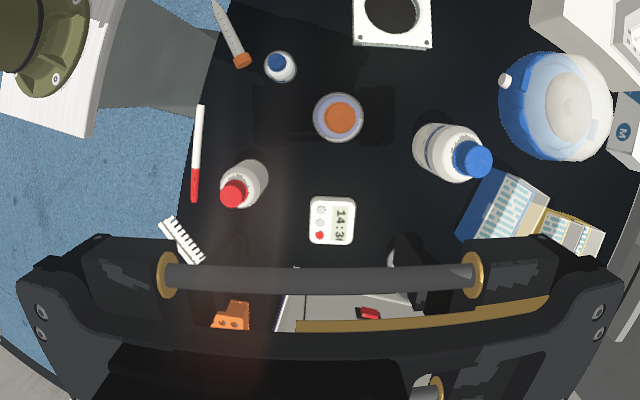

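The second wrist view shows all four caps: small (277,62), stain (340,117), wash (233,193) and buffer (472,159). The largest bore is at (390,13).

```bash
cat > caps.py <<'E'
from h import *
T=dict(np.load("top0.npz"))
def captop(W,col,p,rad=14):
    m=blob(hsvmask(W["frame"],col),p,rad); us=np.argwhere(m)[:,::-1]; pts=[]
    for u in us:
        o,d=wray(W,u); K=W["camera_matrix"]; th=np.hypot(*(u-K[:2,2]))/K[0,0]
        pts.append(o+d*W["depth"][u[1],u[0]]/np.cos(th))
    pts=np.array(pts); zt=np.percentile(pts[:,2],90); t=pts[:,2]>zt-4
    return us[t].mean(0),t.sum(),len(us),pts[t].mean(0)
tp={"small":(318.5,250.7),"stain":(337.4,209.5),"wash":(391.6,250.2),"buffer":None}
m=blob(hsvmask(T["frame"],"b"),(333,142),12);Q=cloud(T)[m];t=Q[:,2]>np.percentile(Q[:,2],90)-8
tp["buffer"]=np.argwhere(m)[t][:,::-1].mean(0)
W3=dict(np.load("w3.npz"));W2=dict(np.load("w2.npz"))
for nm,c,p,H in(("small","b",(277,62),75),("stain","o",(340,117),115),("wash","r",(233,193),105),("buffer","b",(472,159),135)):
    u,n,N,P=captop(W3,c,p); print(nm,u.round(1),n,N,"depth",P.round(1),"plane",wplane(W3,u,H).round(1),"top",plane(T,tp[nm],H).round(1),"tri",*rtri(ray(T,tp[nm]),wray(W3,u)))
    if nm in("small","stain"):
        u2=captop(W2,c,{"small":(283,156),"stain":(339,218)}[nm])[0]; print("   w2",wplane(W2,u2,H).round(1),"tri w2w3",*rtri(wray(W2,u2),wray(W3,u)))
E
python3 caps.py
```

```text
small [275.8  61.4] 180 211 depth [455.2  10.4  76.8] plane [454.9  10.6  75. ] top [454.1   8.7  75. ] tri [454.7   9.5  77.5] 2.0
   w2 [457.3   9.1  75. ] tri w2w3 [457.   10.   81.8] 1.7
stain [340.3 117.3] 670 766 depth [536.4 -28.3 116.3] plane [536.5 -28.3 115. ] top [537.2 -30.7 115. ] tri [534.6 -28.5 143.5] 0.2
   w2 [536.2 -27.5 115. ] tri w2w3 [536.6 -28.3 112.3] 0.1
wash [231.  195.6] 422 600 depth [ 453.1 -136.5  107.8] plane [ 452.5 -137.5  105. ] top [ 451.9 -140.6  105. ] tri [ 451.2 -141.4   96.1] 2.1Traceback (most recent call last):
  File "caps.py", line 15, in <module>
    u,n,N,P=captop(W3,c,p); print(nm,u.round(1),n,N,"depth",P.round(1),"plane",wplane(W3,u,H).round(1),"top",plane(T,tp[nm],H).round(1),"tri",*rtri(ray(T,tp[nm]),wray(W3,u)))
            ~~~~~~^^^^^^^^
  File "caps.py", line 4, in captop
    m=blob(hsvmask(W["frame"],col),p,rad); us=np.argwhere(m)[:,::-1]; pts=[]
  File "h.py", line 18, in blob
    i=max(k,key=lambda i:st[i,4]); return l==i
ValueError: max() iterable argument is empty
```

drive_tool(
  moves=[
    {"x": -1, "y": 25, "z": -10, "turn": 0, "grip": 1},
    {"x": -2, "y": 50, "z": -25, "turn": 0, "grip": 1},
    {"x": -2, "y": 70, "z": -45, "turn": 0, "grip": 1},
    {"x": -2, "y": 77, "z": -65, "turn": 0, "grip": 1},
    {"x": -2, "y": 77, "z": -80, "turn": 0, "grip": 1},
    {"x": -2, "y": 77, "z": -95, "turn": 0, "grip": 1},
    {"x": -2, "y": 77, "z": -110, "turn": 0, "grip": 1},
    {"x": -2, "y": 77, "z": -125, "turn": 0, "grip": 1},
    {"x": -2, "y": 77, "z": -140, "turn": 0, "grip": 1},
    {"x": -2, "y": 77, "z": -150, "turn": 0, "grip": 1},
  ],
)

```text
time_s: 3.58
ee_pos: [535.9, -28.5, 96.5]
orientation: [-1.863, -2.529, 0.001]
contact_force: [0.0, 0.0, 0.3]
width: 86.9
gripper_force: 0.0
```

drive_tool(
  moves=[
    {"x": 0, "y": 0, "z": -12, "turn": 0, "grip": 1},
    {"x": 0, "y": 0, "z": -24, "turn": 0, "grip": 1},
    {"x": 0, "y": 0, "z": -34, "turn": 0, "grip": 1},
    {"x": 0, "y": 0, "z": -42, "turn": 0, "grip": 1},
    {"x": 0, "y": 0, "z": -46, "turn": 0, "grip": 1},
    {"x": 0, "y": 0, "z": -46, "turn": 0, "grip": 1},
    {"x": 0, "y": 0, "z": -46, "turn": 0, "grip": 0.4},
    {"x": 0, "y": 0, "z": -46, "turn": 0, "grip": 0.2},
    {"x": 0, "y": 0, "z": -46, "turn": 0, "grip": 0},
    {"x": 0, "y": 0, "z": -46, "turn": 0, "grip": -1},
  ],
)

```text
time_s: 4.42
ee_pos: [537.0, -29.1, 52.2]
orientation: [1.864, 2.528, 0.001]
contact_force: [-0.2, -1.2, 0.4]
width: 68.0
gripper_force: 0.0
```

drive_tool(
  moves=[
    {"x": 0, "y": 0, "z": 0, "turn": 0, "grip": -1},
    {"x": 0, "y": 0, "z": 0, "turn": 0, "grip": -1},
    {"x": 0, "y": 0, "z": 0, "turn": 0, "grip": -1},
    {"x": 0, "y": 0, "z": 0, "turn": 0, "grip": -1},
    {"x": 0, "y": 0, "z": 2, "turn": 0, "grip": -1},
    {"x": 0, "y": 0, "z": 5, "turn": 0, "grip": -1},
    {"x": 0, "y": 0, "z": 10, "turn": 0, "grip": -1},
    {"x": 0, "y": 0, "z": 18, "turn": 0, "grip": -1},
    {"x": 0, "y": 0, "z": 28, "turn": 0, "grip": -1},
    {"x": 0, "y": 0, "z": 40, "turn": 0, "grip": -1},
  ],
)

```text
time_s: 5.25
ee_pos: [536.4, -28.9, 92.4]
orientation: [-1.864, -2.528, 0.0]
contact_force: [-0.8, -0.3, -2.5]
width: 55.0
gripper_force: 30.0
```

```bash
python3 snap.py w4
```

```text
5.25 [536.36916817 -28.93975472  92.4244882 ] [-1.86411590e+00 -2.52828186e+00  1.82491370e-04] 54.95964601807409 29.99886622710619
```

View pics/w4.png

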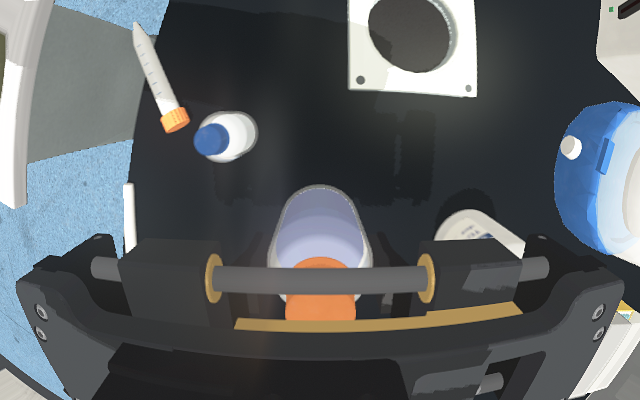

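The bottle is held (width 55, grip 30 N) and upright, with the largest bore now at (410,32). I'll carry it toward the rack and measure the bores from closer.

drive_tool(
  moves=[
    {"x": 0, "y": 5, "z": 4, "turn": 0, "grip": -1},
    {"x": 0, "y": 15, "z": 10, "turn": 0, "grip": -1},
    {"x": 0, "y": 32, "z": 16, "turn": 0, "grip": -1},
    {"x": 0, "y": 52, "z": 20, "turn": 0, "grip": -1},
    {"x": 0, "y": 74, "z": 22, "turn": 0, "grip": -1},
    {"x": 0, "y": 96, "z": 22, "turn": 0, "grip": -1},
    {"x": 0, "y": 112, "z": 22, "turn": 0, "grip": -1},
    {"x": 0, "y": 122, "z": 22, "turn": 0, "grip": -1},
    {"x": 0, "y": 128, "z": 22, "turn": 0, "grip": -1},
    {"x": 0, "y": 130, "z": 22, "turn": 0, "grip": -1},
  ],
)

```text
time_s: 6.13
ee_pos: [536.3, 102.3, 113.6]
orientation: [-1.862, -2.53, -0.0]
contact_force: [0.1, -0.4, -2.2]
width: 54.6
gripper_force: 30.0
```

```bash
python3 snap.py w5
```

```text
6.1333 [536.27046458 102.31136526 113.59766868] [-1.86204367e+00 -2.52991186e+00 -1.56837998e-04] 54.646580693782255 29.998771293321624
```

View pics/w5.png

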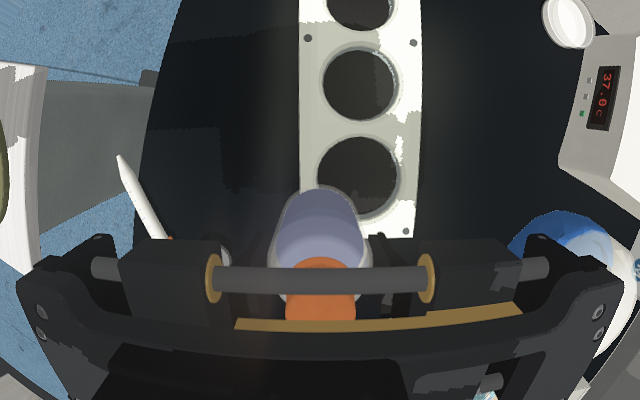

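The rack is seen from close by: the largest bore at (357,177), the second at (360,84), and the third cut off at the top edge. The bottle still hangs upright.

```bash
cat > bores.py <<'E'
from h import *
def bore(W,p,z=24,th=90,rad=14):
    h=hole(W["frame"],p,rad,th); h=h[(h[:,1]>1)]
    q=np.array([wplane(W,a,z)[:2] for a in h])
    A=np.c_[2*q,np.ones(len(q))]; keep=np.ones(len(q),bool)
    for _ in range(4):
        s=np.linalg.lstsq(A[keep],(q**2).sum(1)[keep],rcond=None)[0]; r=np.sqrt(s[2]+s[0]**2+s[1]**2)
        e=np.hypot(*(q-s[:2]).T)-r; keep=abs(e)<max(1.,1.5*np.std(e[keep]))
    return s[:2].round(1),(2*r).round(1),e[keep].std().round(2),keep.sum()
E
python3 - <<'E'
from bores import *
W=dict(np.load("w5.npz"))
g=cv2.cvtColor(W["frame"],cv2.COLOR_BGR2GRAY); print(g[84,310:420:3],g[84-50:84+60:4,360])
for th in(70,90,110,130):
    for p in((360,84),(357,177)):
        try: print(th,p,*bore(W,p,th=th))
        except Exception as e: print(e)
E
```

```text
[185 188 188 174 117  44  45  46  45  46  46  47  47  48  49  49  48  50
  51  51  51  52  64  64  65  65  66  66 140 115 236 242 253 253 253 253
 253] [195 195 169 136  78  49  49  50  50  50  50  50  50  50  49  49  50  50
  48  48  49  46 180 188 188 169  45  46]
70 (360, 84) [536.7 208.6] 57.0 0.13 32
70 (357, 177) [559.6 136.2] 66.0 0.28 31
90 (360, 84) [536.8 208.6] 57.5 0.16 35
90 (357, 177) [559.6 136. ] 66.6 0.24 32
110 (360, 84) [536.8 208.6] 58.1 0.3 31
max() iterable argument is empty
130 (360, 84) [537.8 210. ] 61.5 0.14 33
max() iterable argument is empty
```

```bash
python3 - <<'E'
from bores import *
W=dict(np.load("w5.npz"));T=dict(np.load("top0.npz"));W2=dict(np.load("w2.npz"));W3=dict(np.load("w3.npz"));W4=dict(np.load("w4.npz"))
for n,w,ps in(("w5",W,((357,177),(360,84))),("w4",W4,((410,32),)),("w2",W2,((388,90),(389,32)))):
    for p in ps:
        try: print(n,p,*bore(w,p,z=8,th=80))
        except Exception as e: print(n,p,e)
tt=[(262.5,203.5),(228.5,214.7),(197.4,224.9),(169.9,234.)]
q=np.array([plane(T,u,8)[:2] for u in tt]); print(q.round(1))
y=np.array([-101,-20,53,116]); d=np.polyfit(y,q,1); print("rack fit",d, "res",(q-(np.outer(y,d[0])+d[1])).round(1)); u=d[0]/np.linalg.norm(d[0]); print((q.mean(0)+np.outer(y-y.mean(),u)).round(1),u)
R=Ro.from_rotvec(W["o"]).as_matrix(); print("tool y",R[:,1])
E
```

```text
w5 (357, 177) [562.6 133.4] 70.7 0.31 31
w5 (360, 84) [538.2 210.7] 60.9 0.16 32
w4 (410, 32) [561.6 136.4] 67.2 0.39 20
w2 (388, 90) [563.  133.3] 69.8 0.42 23
w2 (389, 32) [538.5 212.1] 57.2 0.5 20
[[564.  131.8]
 [539.9 209.4]
 [518.2 279.8]
 [498.9 341.7]]
rack fit [[-2.99643405e-01  9.66556517e-01]
 [ 5.33827158e+02  2.29069886e+02]] res [[-0.1  0.4]
 [ 0.1 -0.4]
 [ 0.2 -0.5]
 [-0.2  0.5]]
[[563.7 132.7]
 [539.7 210.1]
 [518.1 279.8]
 [499.4 340. ]] [-0.29610858  0.95515428]
tool y [ 9.54796985e-01  2.97258654e-01 -1.02960856e-04]
```

drive_tool(
  moves=[
    {"x": 0, "y": 8, "z": 0, "turn": 0, "grip": -1},
    {"x": 1, "y": 24, "z": 0, "turn": 0, "grip": -1},
    {"x": 2, "y": 44, "z": 0, "turn": 0, "grip": -1},
    {"x": 2.5, "y": 66, "z": 0, "turn": 0, "grip": -1},
    {"x": 2.5, "y": 86, "z": 0, "turn": 0, "grip": -1},
    {"x": 2.5, "y": 100, "z": 0, "turn": 0, "grip": -1},
    {"x": 2.5, "y": 106, "z": 0, "turn": 0, "grip": -1},
    {"x": 2.5, "y": 109, "z": 0, "turn": 0, "grip": -1},
    {"x": 2.5, "y": 109, "z": -3, "turn": 0, "grip": -1},
    {"x": 2.5, "y": 109, "z": -8, "turn": 0, "grip": -1},
  ],
)

```text
time_s: 7.02
ee_pos: [539.8, 208.6, 105.6]
orientation: [1.866, 2.526, -0.0]
contact_force: [0.4, -0.9, -2.6]
width: 55.1
gripper_force: 30.0
```

drive_tool(
  moves=[
    {"x": 0, "y": 0, "z": -6, "turn": 0, "grip": -1},
    {"x": 0, "y": 0, "z": -12, "turn": 0, "grip": -1},
    {"x": 0, "y": 0, "z": -17, "turn": 0, "grip": -1},
    {"x": 0, "y": 0, "z": -22, "turn": 0, "grip": -1},
    {"x": 0, "y": 0, "z": -26, "turn": 0, "grip": -1},
    {"x": 0, "y": 0, "z": -30, "turn": 0, "grip": -1},
    {"x": 0, "y": 0, "z": -34, "turn": 0, "grip": -1},
    {"x": 0, "y": 0, "z": -37, "turn": 0, "grip": -1},
    {"x": 0, "y": 0, "z": -39, "turn": 0, "grip": -1},
    {"x": 0, "y": 0, "z": -40, "turn": 0, "grip": -1},
  ],
)

```text
time_s: 7.85
ee_pos: [539.0, 210.0, 65.3]
orientation: [-1.864, -2.529, 0.0]
contact_force: [0.0, -0.3, -1.7]
width: 55.3
gripper_force: 30.0
```

drive_tool(
  moves=[
    {"x": 0, "y": 0, "z": -1, "turn": 0, "grip": -1},
    {"x": 0, "y": 0, "z": -2, "turn": 0, "grip": -1},
    {"x": 0, "y": 0, "z": -3, "turn": 0, "grip": -1},
    {"x": 0, "y": 0, "z": -4, "turn": 0, "grip": -1},
    {"x": 0, "y": 0, "z": -4.5, "turn": 0, "grip": -1},
    {"x": 0, "y": 0, "z": -5, "turn": 0, "grip": -1},
    {"x": 0, "y": 0, "z": -5.5, "turn": 0, "grip": -1},
    {"x": 0, "y": 0, "z": -6, "turn": 0, "grip": -1},
    {"x": 0, "y": 0, "z": -6, "turn": 0, "grip": -1},
    {"x": 0, "y": 0, "z": -6, "turn": 0, "grip": -1},
  ],
)

```text
time_s: 8.68
ee_pos: [539.1, 210.0, 59.9]
orientation: [1.864, 2.528, 0.0]
contact_force: [-1.4, -0.6, 0.7]
width: 54.5
gripper_force: 30.0
```

drive_tool(
  moves=[
    {"x": 0, "y": 0, "z": 0, "turn": 0, "grip": 0.4},
    {"x": 0, "y": 0, "z": 0, "turn": 0, "grip": 0.6},
    {"x": 0, "y": 0, "z": 0, "turn": 0, "grip": 0.9},
    {"x": 0, "y": 0, "z": 0, "turn": 0, "grip": 1},
    {"x": 0, "y": 0, "z": 5, "turn": 0, "grip": 1},
    {"x": 0, "y": 0, "z": 15, "turn": 0, "grip": 1},
    {"x": 0, "y": 0, "z": 30, "turn": 0, "grip": 1},
    {"x": 0, "y": 0, "z": 50, "turn": 0, "grip": 1},
    {"x": 0, "y": 0, "z": 75, "turn": 0, "grip": 1},
    {"x": 0, "y": 0, "z": 95, "turn": 0, "grip": 1},
  ],
)

```text
time_s: 9.52
ee_pos: [539.5, 210.5, 157.2]
orientation: [1.863, 2.528, 0.002]
contact_force: [0.5, 0.7, 0.6]
width: 86.7
gripper_force: 0.0
```

drive_tool(
  moves=[
    {"x": -8, "y": -15, "z": 5, "turn": 0, "grip": 1},
    {"x": -18, "y": -40, "z": 5, "turn": 0, "grip": 1},
    {"x": -30, "y": -70, "z": 5, "turn": 0, "grip": 1},
    {"x": -42, "y": -100, "z": 0, "turn": 0, "grip": 1},
    {"x": -54, "y": -130, "z": -5, "turn": 0, "grip": 1},
    {"x": -66, "y": -158, "z": -10, "turn": 0, "grip": 1},
    {"x": -76, "y": -180, "z": -15, "turn": 0, "grip": 1},
    {"x": -82, "y": -194, "z": -25, "turn": 0, "grip": 1},
    {"x": -84, "y": -200, "z": -35, "turn": 0, "grip": 1},
    {"x": -84, "y": -200, "z": -45, "turn": 0, "grip": 1},
  ],
)

```text
time_s: 10.35
ee_pos: [455.3, 8.7, 109.8]
orientation: [1.866, 2.525, -0.0]
contact_force: [0.6, -0.5, -0.1]
width: 86.7
gripper_force: 0.0
```

```bash
python3 - <<'E'
from rig import read_state, camera
from h import *
c=camera("top");np.savez("top1.npz",**c);s=read_state();print(s["ee_pos"],s["width"])
a=cv2.resize(c["frame"][120:300,130:480],None,fx=2,fy=2); cv2.imwrite("pics/top1.png",a)
E
```

```text
[454.15436917  10.11868444 107.6816461 ] 86.9499964701719
```

View pics/top1.png

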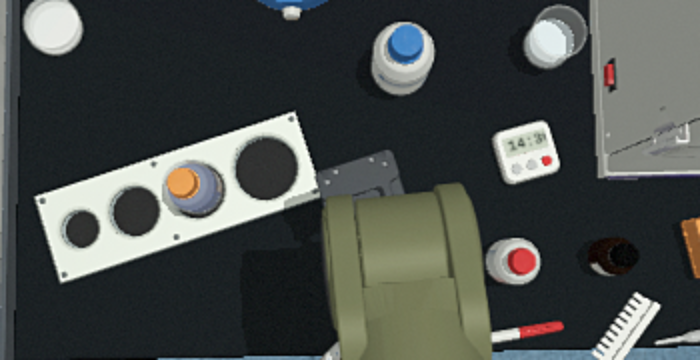

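The stain bottle stands in the second bore. Next I grasp the small one.

drive_tool(
  moves=[
    {"x": 0, "y": 0, "z": -12, "turn": 0, "grip": 1},
    {"x": 0, "y": 0, "z": -25, "turn": 0, "grip": 1},
    {"x": 0, "y": 0, "z": -38, "turn": 0, "grip": 1},
    {"x": 0, "y": 0, "z": -50, "turn": 0, "grip": 1},
    {"x": 0, "y": 0, "z": -60, "turn": 0, "grip": 1},
    {"x": 0, "y": 0, "z": -69, "turn": 0, "grip": 1},
    {"x": 0, "y": 0, "z": -75, "turn": 0, "grip": 1},
    {"x": 0, "y": 0, "z": -77, "turn": 0, "grip": 0.5},
    {"x": 0, "y": 0, "z": -77, "turn": 0, "grip": 0.2},
    {"x": 0, "y": 0, "z": -77, "turn": 0, "grip": -0.05},
  ],
)

```text
time_s: 11.23
ee_pos: [455.5, 10.2, 32.9]
orientation: [1.864, 2.528, 0.001]
contact_force: [0.4, 0.3, -0.5]
width: 74.5
gripper_force: 0.0
```

drive_tool(
  moves=[
    {"x": 0, "y": 0, "z": 0, "turn": 0, "grip": -0.1},
    {"x": 0, "y": 0, "z": 0, "turn": 0, "grip": -0.15},
    {"x": 0, "y": 0, "z": 0, "turn": 0, "grip": -0.2},
    {"x": 0, "y": 0, "z": 0, "turn": 0, "grip": -1},
    {"x": 0, "y": 0, "z": 0, "turn": 0, "grip": -1},
    {"x": 0, "y": 0, "z": 0, "turn": 0, "grip": -1},
    {"x": 0, "y": 0, "z": 3, "turn": 0, "grip": -1},
    {"x": 0, "y": 0, "z": 10, "turn": 0, "grip": -1},
    {"x": 0, "y": 0, "z": 20, "turn": 0, "grip": -1},
    {"x": 0, "y": 0, "z": 35, "turn": 0, "grip": -1},
  ],
)

```text
time_s: 12.07
ee_pos: [454.3, 10.1, 67.9]
orientation: [-1.863, -2.527, 0.001]
contact_force: [0.7, 0.1, -0.4]
width: 34.5
gripper_force: 29.9
```

drive_tool(
  moves=[
    {"x": 0, "y": 0, "z": 12, "turn": 0, "grip": -1},
    {"x": 1, "y": 6, "z": 30, "turn": 0, "grip": -1},
    {"x": 3, "y": 18, "z": 50, "turn": 0, "grip": -1},
    {"x": 6, "y": 36, "z": 65, "turn": 0, "grip": -1},
    {"x": 10, "y": 60, "z": 74, "turn": 0, "grip": -1},
    {"x": 14, "y": 88, "z": 76, "turn": 0, "grip": -1},
    {"x": 18, "y": 118, "z": 76, "turn": 0, "grip": -1},
    {"x": 22, "y": 150, "z": 76, "turn": 0, "grip": -1},
    {"x": 26, "y": 182, "z": 76, "turn": 0, "grip": -1},
    {"x": 30, "y": 214, "z": 76, "turn": 0, "grip": -1},
  ],
)

```text
time_s: 12.9
ee_pos: [485.5, 225.3, 144.9]
orientation: [1.865, 2.527, 0.001]
contact_force: [1.8, 0.2, -1.0]
width: 34.4
gripper_force: 29.9
```

drive_tool(
  moves=[
    {"x": 4, "y": 28, "z": 0, "turn": 0, "grip": -1},
    {"x": 7, "y": 54, "z": 0, "turn": 0, "grip": -1},
    {"x": 9, "y": 76, "z": 0, "turn": 0, "grip": -1},
    {"x": 11, "y": 94, "z": -4, "turn": 0, "grip": -1},
    {"x": 12, "y": 108, "z": -12, "turn": 0, "grip": -1},
    {"x": 13, "y": 116, "z": -24, "turn": 0, "grip": -1},
    {"x": 14, "y": 116, "z": -38, "turn": 0, "grip": -1},
    {"x": 14, "y": 116, "z": -50, "turn": 0, "grip": -1},
    {"x": 14, "y": 116, "z": -60, "turn": 0, "grip": -1},
    {"x": 14, "y": 116, "z": -66, "turn": 0, "grip": -1},
  ],
)

```text
time_s: 13.73
ee_pos: [498.7, 337.7, 75.4]
orientation: [-1.867, -2.527, 0.005]
contact_force: [-0.5, -0.3, -0.4]
width: 34.3
gripper_force: 29.9
```

```bash
python3 -c "
from rig import read_state;s=read_state();print(s['ee_pos'],s['joints'],s['contact_force'])"
```

```text
[498.72036826 337.68877016  75.42231936] [ 0.00866203  0.45703448 -0.80526372  1.71586759  0.36052807  1.1269378
 -0.60571878] [-0.4585094  -0.28494502 -0.38063877]
```

drive_tool(
  moves=[
    {"x": 0, "y": 0, "z": -3, "turn": 0, "grip": -1},
    {"x": 0, "y": 0, "z": -6, "turn": 0, "grip": -1},
    {"x": 0, "y": 0, "z": -8, "turn": 0, "grip": -1},
    {"x": 0, "y": 0, "z": -8, "turn": 0, "grip": -1},
    {"x": 0, "y": 0, "z": -8, "turn": 0, "grip": -1},
    {"x": 0, "y": 0, "z": -8, "turn": 0, "grip": -1},
    {"x": 0, "y": 0, "z": -12, "turn": 0, "grip": -1},
    {"x": 0, "y": 0, "z": -16, "turn": 0, "grip": -1},
    {"x": 0, "y": 0, "z": -20, "turn": 0, "grip": -1},
    {"x": 0, "y": 0, "z": -24, "turn": 0, "grip": -1},
  ],
)

```text
time_s: 14.57
ee_pos: [499.0, 339.8, 53.0]
orientation: [-1.864, -2.528, 0.0]
contact_force: [-0.0, -0.7, -1.6]
width: 34.6
gripper_force: 29.9
```

Free inside the bore; now I lower it to the pad.

drive_tool(
  moves=[
    {"x": 0, "y": 0, "z": -3, "turn": 0, "grip": -1},
    {"x": 0, "y": 0, "z": -6, "turn": 0, "grip": -1},
    {"x": 0, "y": 0, "z": -8, "turn": 0, "grip": -1},
    {"x": 0, "y": 0, "z": -10, "turn": 0, "grip": -1},
    {"x": 0, "y": 0, "z": -11.5, "turn": 0, "grip": -1},
    {"x": 0, "y": 0, "z": -12.5, "turn": 0, "grip": -1},
    {"x": 0, "y": 0, "z": -13, "turn": 0, "grip": -1},
    {"x": 0, "y": 0, "z": -13, "turn": 0, "grip": -1},
    {"x": 0, "y": 0, "z": -13, "turn": 0, "grip": -1},
    {"x": 0, "y": 0, "z": -13, "turn": 0, "grip": -1},
  ],
)

```text
time_s: 15.4
ee_pos: [499.2, 340.1, 40.7]
orientation: [1.864, 2.528, 0.0]
contact_force: [-1.0, -0.1, 0.8]
width: 34.6
gripper_force: 29.9
```

drive_tool(
  moves=[
    {"x": 0, "y": 0, "z": 0, "turn": 0, "grip": 0},
    {"x": 0, "y": 0, "z": 0, "turn": 0, "grip": 0.4},
    {"x": 0, "y": 0, "z": 0, "turn": 0, "grip": 0.8},
    {"x": 0, "y": 0, "z": 0, "turn": 0, "grip": 1},
    {"x": 0, "y": 0, "z": 5, "turn": 0, "grip": 1},
    {"x": 0, "y": 0, "z": 18, "turn": 0, "grip": 1},
    {"x": 0, "y": 0, "z": 38, "turn": 0, "grip": 1},
    {"x": 0, "y": 0, "z": 65, "turn": 0, "grip": 1},
    {"x": 0, "y": 0, "z": 95, "turn": 0, "grip": 1},
    {"x": 0, "y": 0, "z": 115, "turn": 0, "grip": 1},
  ],
)

```text
time_s: 16.23
ee_pos: [499.7, 341.1, 159.7]
orientation: [1.863, 2.528, 0.006]
contact_force: [0.8, -0.2, 0.6]
width: 85.8
gripper_force: 0.0
```

drive_tool(
  moves=[
    {"x": -1, "y": -15, "z": 4, "turn": 0, "grip": 1},
    {"x": -5, "y": -42, "z": 4, "turn": 0, "grip": 1},
    {"x": -10, "y": -75, "z": 4, "turn": 0, "grip": 1},
    {"x": -14, "y": -110, "z": 4, "turn": 0, "grip": 1},
    {"x": -18, "y": -145, "z": 4, "turn": 0, "grip": 1},
    {"x": -22, "y": -180, "z": 4, "turn": 0, "grip": 1},
    {"x": -26, "y": -215, "z": 4, "turn": 0, "grip": 1},
    {"x": -30, "y": -250, "z": 4, "turn": 0, "grip": 1},
    {"x": -34, "y": -285, "z": 4, "turn": 0, "grip": 1},
    {"x": -38, "y": -320, "z": 4, "turn": 0, "grip": 1},
  ],
)

```text
time_s: 17.07
ee_pos: [461.0, 18.7, 161.1]
orientation: [1.862, 2.527, 0.001]
contact_force: [0.6, 0.6, 0.4]
width: 87.2
gripper_force: 0.0
```

drive_tool(
  moves=[
    {"x": -2, "y": -35, "z": 0, "turn": 0, "grip": 1},
    {"x": -4, "y": -70, "z": 0, "turn": 0, "grip": 1},
    {"x": -6, "y": -105, "z": 0, "turn": 0, "grip": 1},
    {"x": -8, "y": -132, "z": 0, "turn": 0, "grip": 1},
    {"x": -8.4, "y": -150, "z": 0, "turn": 0, "grip": 1},
    {"x": -8.4, "y": -158, "z": -5, "turn": 0, "grip": 1},
    {"x": -8.4, "y": -158, "z": -15, "turn": 0, "grip": 1},
    {"x": -8.4, "y": -158, "z": -26, "turn": 0, "grip": 1},
    {"x": -8.4, "y": -158, "z": -36, "turn": 0, "grip": 1},
    {"x": -8.4, "y": -158, "z": -42, "turn": 0, "grip": 1},
  ],
)

```text
time_s: 17.9
ee_pos: [451.9, -135.9, 115.6]
orientation: [-1.859, -2.529, 0.0]
contact_force: [0.0, 0.6, -0.3]
width: 87.2
gripper_force: 0.0
```

```bash
python3 snap.py w6
```

```text
17.9 [ 451.90773305 -135.8534569   115.60390481] [-1.85920705e+00 -2.52916320e+00  2.95789253e-04] 87.16454911469687 0.0
```

View pics/w6.png

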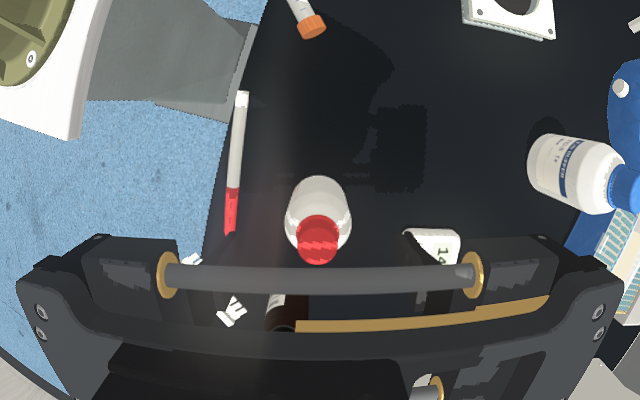

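The red cap sits at (317,240), centred between the fingers. I'll check its position quickly.

```bash
python3 - <<'E'
from h import *
W=dict(np.load("w6.npz")); m=blob(hsvmask(W["frame"],"r"),(317,240),14)
us=np.argwhere(m)[:,::-1];K=W["camera_matrix"];P=[]
for u in us:
    o,d=wray(W,u);P.append(o+d*W["depth"][u[1],u[0]]/np.cos(np.hypot(*(u-K[:2,2]))/K[0,0]))
P=np.array(P);t=P[:,2]>np.percentile(P[:,2],90)-4;print(P[t].mean(0),np.percentile(P[t],[2,98],axis=0),wplane(W,us[t].mean(0),105))
E
```

```text
[ 451.37642651 -137.0473019   105.69904723] [[ 440.26653046 -149.08376206  102.72207033]
 [ 462.67017833 -126.24644523  106.25771677]] [ 451.42441112 -137.24766938  105.        ]
```

drive_tool(
  moves=[
    {"x": -1, "y": 0.5, "z": -12, "turn": 0, "grip": 1},
    {"x": -1, "y": 0.5, "z": -25, "turn": 0, "grip": 1},
    {"x": -1, "y": 0.5, "z": -38, "turn": 0, "grip": 1},
    {"x": -1, "y": 0.5, "z": -50, "turn": 0, "grip": 1},
    {"x": -1, "y": 0.5, "z": -60, "turn": 0, "grip": 1},
    {"x": -1, "y": 0.5, "z": -68, "turn": 0, "grip": 1},
    {"x": -1, "y": 0.5, "z": -74, "turn": 0, "grip": 1},
    {"x": -1, "y": 0.5, "z": -76, "turn": 0, "grip": 0.6},
    {"x": -1, "y": 0.5, "z": -76, "turn": 0, "grip": 0.35},
    {"x": -1, "y": 0.5, "z": -76, "turn": 0, "grip": 0.2},
  ],
)

```text
time_s: 18.78
ee_pos: [452.1, -137.5, 41.9]
orientation: [1.864, 2.528, 0.0]
contact_force: [-0.2, 0.2, -0.3]
width: 74.1
gripper_force: 0.0
```

drive_tool(
  moves=[
    {"x": 0, "y": 0, "z": 0, "turn": 0, "grip": 0.15},
    {"x": 0, "y": 0, "z": 0, "turn": 0, "grip": 0.1},
    {"x": 0, "y": 0, "z": 0, "turn": 0, "grip": -1},
    {"x": 0, "y": 0, "z": 0, "turn": 0, "grip": -1},
    {"x": 0, "y": 0, "z": 0, "turn": 0, "grip": -1},
    {"x": 0, "y": 0, "z": 3, "turn": 0, "grip": -1},
    {"x": 0, "y": 0, "z": 10, "turn": 0, "grip": -1},
    {"x": 0, "y": 0, "z": 22, "turn": 0, "grip": -1},
    {"x": 0, "y": 0, "z": 40, "turn": 0, "grip": -1},
    {"x": 0, "y": 0, "z": 60, "turn": 0, "grip": -1},
  ],
)

```text
time_s: 19.62
ee_pos: [450.9, -137.1, 101.9]
orientation: [-1.863, -2.527, 0.0]
contact_force: [0.7, 0.2, -1.7]
width: 48.6
gripper_force: 30.0
```

drive_tool(
  moves=[
    {"x": 0, "y": 5, "z": 15, "turn": 0, "grip": -1},
    {"x": 2, "y": 18, "z": 34, "turn": 0, "grip": -1},
    {"x": 5, "y": 38, "z": 52, "turn": 0, "grip": -1},
    {"x": 9, "y": 64, "z": 66, "turn": 0, "grip": -1},
    {"x": 14, "y": 94, "z": 75, "turn": 0, "grip": -1},
    {"x": 19, "y": 125, "z": 78, "turn": 0, "grip": -1},
    {"x": 24, "y": 157, "z": 78, "turn": 0, "grip": -1},
    {"x": 29, "y": 189, "z": 78, "turn": 0, "grip": -1},
    {"x": 34, "y": 221, "z": 78, "turn": 0, "grip": -1},
    {"x": 39, "y": 253, "z": 78, "turn": 0, "grip": -1},
  ],
)

```text
time_s: 20.45
ee_pos: [490.6, 117.0, 180.2]
orientation: [1.864, 2.527, 0.0]
contact_force: [0.3, 0.9, -0.7]
width: 48.6
gripper_force: 30.0
```

drive_tool(
  moves=[
    {"x": 5, "y": 32, "z": 0, "turn": 0, "grip": -1},
    {"x": 10, "y": 64, "z": 0, "turn": 0, "grip": -1},
    {"x": 15, "y": 94, "z": 0, "turn": 0, "grip": -1},
    {"x": 19, "y": 120, "z": 0, "turn": 0, "grip": -1},
    {"x": 23, "y": 142, "z": 0, "turn": 0, "grip": -1},
    {"x": 26, "y": 157, "z": 0, "turn": 0, "grip": -1},
    {"x": 27, "y": 164.5, "z": 0, "turn": 0, "grip": -1},
    {"x": 27, "y": 164.5, "z": -5, "turn": 0, "grip": -1},
    {"x": 27, "y": 164.5, "z": -14, "turn": 0, "grip": -1},
    {"x": 27, "y": 164.5, "z": -26, "turn": 0, "grip": -1},
  ],
)

```text
time_s: 21.28
ee_pos: [518.3, 278.5, 153.2]
orientation: [1.866, 2.526, -0.0]
contact_force: [0.2, 0.2, -2.1]
width: 48.7
gripper_force: 30.0
```

drive_tool(
  moves=[
    {"x": 0, "y": 0, "z": -14, "turn": 0, "grip": -1},
    {"x": 0, "y": 0, "z": -28, "turn": 0, "grip": -1},
    {"x": 0, "y": 0, "z": -42, "turn": 0, "grip": -1},
    {"x": 0, "y": 0, "z": -54, "turn": 0, "grip": -1},
    {"x": 0, "y": 0, "z": -64, "turn": 0, "grip": -1},
    {"x": 0, "y": 0, "z": -72, "turn": 0, "grip": -1},
    {"x": 0, "y": 0, "z": -76, "turn": 0, "grip": -1},
    {"x": 0, "y": 0, "z": -76, "turn": 0, "grip": -1},
    {"x": 0, "y": 0, "z": -76, "turn": 0, "grip": -1},
    {"x": 0, "y": 0, "z": -76, "turn": 0, "grip": -1},
  ],
)

```text
time_s: 22.12
ee_pos: [518.2, 280.4, 78.3]
orientation: [1.864, 2.528, 0.002]
contact_force: [-0.2, -1.1, -1.3]
width: 48.7
gripper_force: 30.0
```

drive_tool(
  moves=[
    {"x": -0.5, "y": 0, "z": -4, "turn": 0, "grip": -1},
    {"x": -0.5, "y": 0, "z": -8, "turn": 0, "grip": -1},
    {"x": -0.5, "y": 0, "z": -12, "turn": 0, "grip": -1},
    {"x": -0.5, "y": 0, "z": -15, "turn": 0, "grip": -1},
    {"x": -0.5, "y": 0, "z": -18, "turn": 0, "grip": -1},
    {"x": -0.5, "y": 0, "z": -20, "turn": 0, "grip": -1},
    {"x": -0.5, "y": 0, "z": -22, "turn": 0, "grip": -1},
    {"x": -0.5, "y": 0, "z": -24, "turn": 0, "grip": -1},
    {"x": -0.5, "y": 0, "z": -24, "turn": 0, "grip": -1},
    {"x": -0.5, "y": 0, "z": -24, "turn": 0, "grip": -1},
  ],
)

```text
time_s: 22.95
ee_pos: [517.1, 280.0, 53.5]
orientation: [-1.864, -2.528, 0.0]
contact_force: [-0.5, 1.2, -0.9]
width: 48.8
gripper_force: 30.0
```

drive_tool(
  moves=[
    {"x": 0, "y": 0, "z": -1, "turn": 0, "grip": -1},
    {"x": 0, "y": 0, "z": -2, "turn": 0, "grip": -1},
    {"x": 0, "y": 0, "z": -2.5, "turn": 0, "grip": -1},
    {"x": 0, "y": 0, "z": -3, "turn": 0, "grip": -1},
    {"x": 0, "y": 0, "z": -3.5, "turn": 0, "grip": -1},
    {"x": 0, "y": 0, "z": -4, "turn": 0, "grip": -1},
    {"x": 0, "y": 0, "z": -4.3, "turn": 0, "grip": -1},
    {"x": 0, "y": 0, "z": -4.3, "turn": 0, "grip": -1},
    {"x": 0, "y": 0, "z": -4.3, "turn": 0, "grip": -1},
    {"x": 0, "y": 0, "z": -4.3, "turn": 0, "grip": -1},
  ],
)

```text
time_s: 23.78
ee_pos: [517.2, 280.1, 49.9]
orientation: [1.864, 2.528, -0.0]
contact_force: [-2.7, -1.2, 5.5]
width: 48.2
gripper_force: 30.0
```

drive_tool(
  moves=[
    {"x": 0, "y": 0, "z": 0, "turn": 0, "grip": 0.3},
    {"x": 0, "y": 0, "z": 0, "turn": 0, "grip": 0.6},
    {"x": 0, "y": 0, "z": 0, "turn": 0, "grip": 0.9},
    {"x": 0, "y": 0, "z": 0, "turn": 0, "grip": 1},
    {"x": 0, "y": 0, "z": 5, "turn": 0, "grip": 1},
    {"x": 0, "y": 0, "z": 18, "turn": 0, "grip": 1},
    {"x": 0, "y": 0, "z": 38, "turn": 0, "grip": 1},
    {"x": 0, "y": 0, "z": 65, "turn": 0, "grip": 1},
    {"x": 0, "y": 0, "z": 98, "turn": 0, "grip": 1},
    {"x": 0, "y": 0, "z": 125, "turn": 0, "grip": 1},
  ],
)

```text
time_s: 24.62
ee_pos: [517.4, 280.6, 177.5]
orientation: [1.863, 2.528, 0.003]
contact_force: [0.2, 0.2, 0.3]
width: 86.7
gripper_force: 0.0
```

drive_tool(
  moves=[
    {"x": 6, "y": -12, "z": 5, "turn": 0, "grip": 1},
    {"x": 20, "y": -38, "z": 5, "turn": 0, "grip": 1},
    {"x": 36, "y": -70, "z": 5, "turn": 0, "grip": 1},
    {"x": 53, "y": -102, "z": 5, "turn": 0, "grip": 1},
    {"x": 70, "y": -135, "z": 5, "turn": 0, "grip": 1},
    {"x": 87, "y": -168, "z": 5, "turn": 0, "grip": 1},
    {"x": 104, "y": -200, "z": 5, "turn": 0, "grip": 1},
    {"x": 121, "y": -232, "z": 5, "turn": 0, "grip": 1},
    {"x": 137, "y": -262, "z": 5, "turn": 0, "grip": 1},
    {"x": 150, "y": -286, "z": 5, "turn": 0, "grip": 1},
  ],
)

```text
time_s: 25.45
ee_pos: [668.4, -9.7, 180.5]
orientation: [1.867, 2.524, 0.0]
contact_force: [0.1, -0.4, 0.4]
width: 86.9
gripper_force: 0.0
```

drive_tool(
  moves=[
    {"x": 6, "y": -10, "z": -3, "turn": 0, "grip": 1},
    {"x": 9, "y": -16, "z": -8, "turn": 0, "grip": 1},
    {"x": 9, "y": -16, "z": -14, "turn": 0, "grip": 1},
    {"x": 9, "y": -16, "z": -20, "turn": 0, "grip": 1},
    {"x": 9, "y": -16, "z": -25, "turn": 0, "grip": 1},
    {"x": 9, "y": -16, "z": -25, "turn": 0, "grip": 1},
    {"x": 9, "y": -16, "z": -25, "turn": 0, "grip": 1},
    {"x": 9, "y": -16, "z": -25, "turn": 0, "grip": 1},
    {"x": 9, "y": -16, "z": -25, "turn": 0, "grip": 1},
    {"x": 9, "y": -16, "z": -25, "turn": 0, "grip": 1},
  ],
)

```text
time_s: 26.28
ee_pos: [676.4, -21.8, 154.8]
orientation: [1.864, 2.528, 0.001]
contact_force: [-0.4, -0.3, 0.4]
width: 87.2
gripper_force: 0.0
```

```bash
python3 snap.py w7; python3 -c "
from rig import read_state;print(read_state()['joints'])"
```

```text
26.2833 [676.36612952 -21.76292985 154.7689448 ] [1.86372477e+00 2.52816227e+00 6.20068822e-04] 87.15367456054756 0.0
[ 0.4958944   0.50393439 -0.69619261  1.44556805  0.326548    1.3089396
  0.07694796]
```

View pics/w7.png

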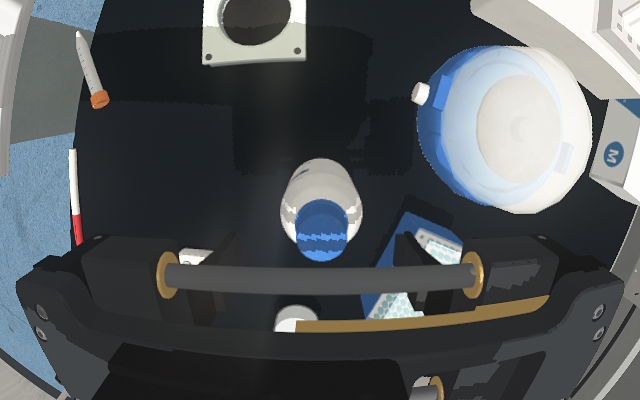

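The blue cap is at (322,235), nicely centred. The blue tip box at (390,280) is near the right finger, so I'll check that clearance.

```bash
python3 - <<'E'
from h import *
W=dict(np.load("w7.npz")); m=blob(hsvmask(W["frame"],"b"),(322,235),14)
us=np.argwhere(m)[:,::-1];K=W["camera_matrix"];P=[]
for u in us:
    o,d=wray(W,u);P.append(o+d*W["depth"][u[1],u[0]]/np.cos(np.hypot(*(u-K[:2,2]))/K[0,0]))
P=np.array(P);t=P[:,2]>np.percentile(P[:,2],90)-4;print(len(us),t.sum(),P[t].mean(0),np.percentile(P[t],[2,98],axis=0),wplane(W,us[t].mean(0),135))
C=cloud(dict(np.load("top1.npz")))
r=C[(C[...,0]>690)&(C[...,0]<790)&(C[...,1]>-140)&(C[...,1]<60)&(C[...,2]>15)]
for x in range(690,790,10):
    k=r[(r[:,0]>=x)&(r[:,0]<x+10)]
    if len(k): print(x,len(k),"y",k[:,1].min().round(),k[:,1].max().round(),"z",k[:,2].max().round())
E
```

```text
2571 1910 [677.9038988  -20.00015018 136.70282129] [[662.9057779  -36.02856701 133.28473063]
 [692.52867809  -5.86104758 136.55328418]] [678.03758868 -20.50191825 135.        ]
690 68 y -54.0 4.0 z 136.0
700 29 y -45.0 -2.0 z 103.0
750 39 y 49.0 60.0 z 82.0
760 480 y -137.0 59.0 z 116.0
770 531 y -137.0 60.0 z 125.0
780 339 y -139.0 60.0 z 129.0
```

```bash
python3 - <<'E'
from h import *
C=cloud(dict(np.load("top1.npz")))
for y0,y1 in((-140,-60),(-60,-20),(-20,20),(20,60)):
    r=C[(C[...,0]>755)&(C[...,0]<800)&(C[...,1]>y0)&(C[...,1]<y1)]
    print(y0,y1,np.percentile(r[:,2],[50,90,99,100]).round())
E
```

```text
-140 -60 [83. 89. 91. 93.]
-60 -20 [65. 88. 91. 92.]
-20 20 [0. 3. 4. 5.]
20 60 [ 66. 120. 130. 132.]
```

drive_tool(
  moves=[
    {"x": 1.7, "y": 1.2, "z": -6, "turn": 0, "grip": 1},
    {"x": 1.7, "y": 1.2, "z": -16, "turn": 0, "grip": 1},
    {"x": 1.7, "y": 1.2, "z": -28, "turn": 0, "grip": 1},
    {"x": 1.7, "y": 1.2, "z": -41, "turn": 0, "grip": 1},
    {"x": 1.7, "y": 1.2, "z": -54, "turn": 0, "grip": 1},
    {"x": 1.7, "y": 1.2, "z": -66, "turn": 0, "grip": 1},
    {"x": 1.7, "y": 1.2, "z": -75, "turn": 0, "grip": 1},
    {"x": 1.7, "y": 1.2, "z": -81, "turn": 0, "grip": 1},
    {"x": 1.7, "y": 1.2, "z": -83, "turn": 0, "grip": 1},
    {"x": 1.7, "y": 1.2, "z": -83, "turn": 0, "grip": 0.8},
  ],
)

```text
time_s: 27.17
ee_pos: [677.7, -20.8, 70.7]
orientation: [-1.864, -2.528, 0.0]
contact_force: [0.3, 0.1, -0.7]
width: 84.7
gripper_force: 0.0
```

drive_tool(
  moves=[
    {"x": 0, "y": 0, "z": 0, "turn": 0, "grip": 0.6},
    {"x": 0, "y": 0, "z": 0, "turn": 0, "grip": 0.5},
    {"x": 0, "y": 0, "z": 0, "turn": 0, "grip": 0.45},
    {"x": 0, "y": 0, "z": 0, "turn": 0, "grip": -1},
    {"x": 0, "y": 0, "z": 0, "turn": 0, "grip": -1},
    {"x": 0, "y": 0, "z": 0, "turn": 0, "grip": -1},
    {"x": 0, "y": 0, "z": 0, "turn": 0, "grip": -1},
    {"x": 0, "y": 0, "z": 2, "turn": 0, "grip": -1},
    {"x": 0, "y": 0, "z": 5, "turn": 0, "grip": -1},
    {"x": 0, "y": 0, "z": 8, "turn": 0, "grip": -1},
  ],
)

```text
time_s: 28.0
ee_pos: [677.3, -20.8, 78.4]
orientation: [-1.864, -2.528, 0.001]
contact_force: [-0.2, 0.8, -2.8]
width: 64.3
gripper_force: 30.0
```

```bash
python3 snap.py w8
```

```text
28.0 [677.28818718 -20.79227531  78.39289252] [-1.86359614e+00 -2.52750333e+00  9.15665809e-04] 64.25896863521263 29.989252494997345
```

View pics/w8.png

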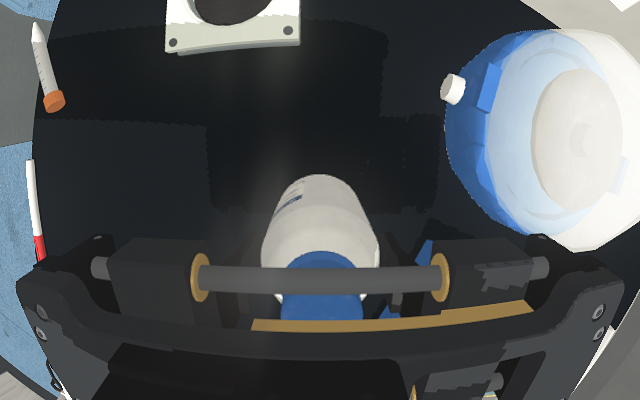

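The buffer bottle is held upright (width 64, 30 N) with the cap at (320,285). Now I carry it to the largest bore.

drive_tool(
  moves=[
    {"x": 0, "y": 0, "z": 8, "turn": 0, "grip": -1},
    {"x": 0, "y": 0, "z": 20, "turn": 0, "grip": -1},
    {"x": -3, "y": 4, "z": 34, "turn": 0, "grip": -1},
    {"x": -11, "y": 14, "z": 44, "turn": 0, "grip": -1},
    {"x": -22, "y": 30, "z": 50, "turn": 0, "grip": -1},
    {"x": -37, "y": 50, "z": 50, "turn": 0, "grip": -1},
    {"x": -53, "y": 71, "z": 50, "turn": 0, "grip": -1},
    {"x": -69, "y": 92, "z": 50, "turn": 0, "grip": -1},
    {"x": -84, "y": 112, "z": 50, "turn": 0, "grip": -1},
    {"x": -96, "y": 128, "z": 50, "turn": 0, "grip": -1},
  ],
)

```text
time_s: 28.88
ee_pos: [579.8, 110.8, 130.8]
orientation: [1.86, 2.531, 0.002]
contact_force: [-0.0, 0.1, -2.9]
width: 64.4
gripper_force: 30.0
```

drive_tool(
  moves=[
    {"x": -9, "y": 13, "z": 0, "turn": 0, "grip": -1},
    {"x": -15, "y": 21, "z": 0, "turn": 0, "grip": -1},
    {"x": -18.8, "y": 26, "z": 0, "turn": 0, "grip": -1},
    {"x": -18.8, "y": 26, "z": -2, "turn": 0, "grip": -1},
    {"x": -18.8, "y": 26, "z": -6, "turn": 0, "grip": -1},
    {"x": -18.8, "y": 26, "z": -11, "turn": 0, "grip": -1},
    {"x": -18.8, "y": 26, "z": -16, "turn": 0, "grip": -1},
    {"x": -18.8, "y": 26, "z": -20, "turn": 0, "grip": -1},
    {"x": -18.8, "y": 26, "z": -22, "turn": 0, "grip": -1},
    {"x": -18.8, "y": 26, "z": -22, "turn": 0, "grip": -1},
  ],
)

```text
time_s: 29.72
ee_pos: [562.7, 132.7, 106.3]
orientation: [-1.864, -2.527, 0.001]
contact_force: [-0.1, -0.8, -3.1]
width: 64.1
gripper_force: 30.0
```

drive_tool(
  moves=[
    {"x": 0, "y": 0, "z": -3, "turn": 0, "grip": -1},
    {"x": 0, "y": 0, "z": -6, "turn": 0, "grip": -1},
    {"x": 0, "y": 0, "z": -9, "turn": 0, "grip": -1},
    {"x": 0, "y": 0, "z": -12, "turn": 0, "grip": -1},
    {"x": 0, "y": 0, "z": -15, "turn": 0, "grip": -1},
    {"x": 0, "y": 0, "z": -17, "turn": 0, "grip": -1},
    {"x": 0, "y": 0, "z": -19, "turn": 0, "grip": -1},
    {"x": 0, "y": 0, "z": -21, "turn": 0, "grip": -1},
    {"x": 0, "y": 0, "z": -23, "turn": 0, "grip": -1},
    {"x": 0, "y": 0, "z": -24, "turn": 0, "grip": -1},
  ],
)

```text
time_s: 30.55
ee_pos: [563.0, 133.1, 83.0]
orientation: [-1.864, -2.528, 0.0]
contact_force: [1.3, 0.9, -2.9]
width: 64.0
gripper_force: 30.0
```

drive_tool(
  moves=[
    {"x": 0, "y": 0, "z": -1, "turn": 0, "grip": -1},
    {"x": 0, "y": 0, "z": -2, "turn": 0, "grip": -1},
    {"x": 0, "y": 0, "z": -2.5, "turn": 0, "grip": -1},
    {"x": 0, "y": 0, "z": -3, "turn": 0, "grip": -1},
    {"x": 0, "y": 0, "z": -3.5, "turn": 0, "grip": -1},
    {"x": 0, "y": 0, "z": -4, "turn": 0, "grip": -1},
    {"x": 0, "y": 0, "z": -4.3, "turn": 0, "grip": -1},
    {"x": 0, "y": 0, "z": -4.3, "turn": 0, "grip": -1},
    {"x": 0, "y": 0, "z": -4.3, "turn": 0, "grip": -1},
    {"x": 0, "y": 0, "z": -4.3, "turn": 0, "grip": -1},
  ],
)

```text
time_s: 31.38
ee_pos: [563.2, 133.3, 79.9]
orientation: [1.864, 2.528, -0.0]
contact_force: [-2.3, -0.9, 4.6]
width: 64.4
gripper_force: 30.0
```

drive_tool(
  moves=[
    {"x": 0, "y": 0, "z": 0, "turn": 0, "grip": 0.6},
    {"x": 0, "y": 0, "z": 0, "turn": 0, "grip": 0.8},
    {"x": 0, "y": 0, "z": 0, "turn": 0, "grip": 1},
    {"x": 0, "y": 0, "z": 0, "turn": 0, "grip": 1},
    {"x": 0, "y": 0, "z": 5, "turn": 0, "grip": 1},
    {"x": 0, "y": 0, "z": 18, "turn": 0, "grip": 1},
    {"x": 0, "y": 0, "z": 38, "turn": 0, "grip": 1},
    {"x": 0, "y": 0, "z": 65, "turn": 0, "grip": 1},
    {"x": 0, "y": 0, "z": 95, "turn": 0, "grip": 1},
    {"x": 0, "y": 0, "z": 120, "turn": 0, "grip": 1},
  ],
)

```text
time_s: 32.22
ee_pos: [563.5, 133.7, 202.2]
orientation: [1.863, 2.528, 0.003]
contact_force: [0.6, 0.6, -0.6]
width: 87.0
gripper_force: 0.0
```

drive_tool(
  moves=[
    {"x": -4, "y": -15, "z": 5, "turn": 0, "grip": 1},
    {"x": -12, "y": -45, "z": 10, "turn": 0, "grip": 1},
    {"x": -20, "y": -80, "z": 15, "turn": 0, "grip": 1},
    {"x": -28, "y": -115, "z": 20, "turn": 0, "grip": 1},
    {"x": -35, "y": -140, "z": 20, "turn": 0, "grip": 1},
    {"x": -40, "y": -155, "z": 20, "turn": 0, "grip": 1},
    {"x": -40, "y": -160, "z": 20, "turn": 0, "grip": 1},
    {"x": -40, "y": -160, "z": 20, "turn": 0, "grip": 1},
    {"x": -40, "y": -160, "z": 20, "turn": 0, "grip": 1},
    {"x": -40, "y": -160, "z": 20, "turn": 0, "grip": 1},
  ],
)

```text
time_s: 33.05
ee_pos: [523.5, -24.7, 219.4]
orientation: [1.861, 2.531, 0.002]
contact_force: [0.5, -0.3, 0.0]
width: 86.7
gripper_force: 0.0
```

```bash
python3 snap.py w9; python3 - <<'E'
from rig import camera
from h import *
c=camera("top"); s=camera("scene"); W=dict(np.load("w9.npz"))
a=cv2.resize(c["frame"][150:280,130:310],(540,390)); b=cv2.resize(s["frame"][170:320,220:340],(312,390))
cv2.imwrite("pics/end.png",np.hstack([a[:, :480],b]))
P=cloud(c); seats=[(563,133.2,143),(539.2,210.3,123),(517.9,280,113),(499.2,340,83)]
for x,y,H in seats:
    m=(np.hypot(P[...,0]-x,P[...,1]-y)<25)&(abs(P[...,2]-H)<6); print((x,y,H),m.sum(),P[m].mean(0).round(1) if m.any() else None)
E
```

```text
33.05 [523.53051883 -24.67578492 219.3663319 ] [1.86078516e+00 2.53108900e+00 1.84683640e-03] 86.65370632238418 0.0
(563, 133.2, 143) 221 [563.5 129.1 142.8]
(539.2, 210.3, 123) 160 [539.5 207.5 122.7]
(517.9, 280, 113) 128 [518.3 275.9 112.6]
(499.2, 340, 83) 68 [498.3 338.   82.1]
```

View pics/end.png

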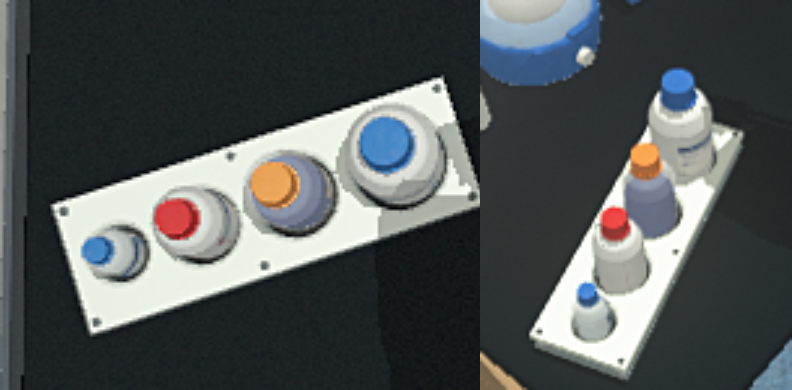

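Both views show all four bottles upright in their bores, in order of size. Cap tops measure 143, 123, 113 and 82 mm, which means they are down on the pads.

```bash
python3 -c "
from rig import finish_job;print(finish_job())"
```

```text
the job is handed in; nothing more can be done
None
```

All four bottles stand upright on the pads of their own bores, in order of size, and the job is handed in at about 33 s of the 112 s allowed; I left the brown bottle alone.

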